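Feed a tongued heat sink down the chute

ROBOT

A 7-joint arm with a two-finger parallel gripper is mounted at the origin on a cart in front of the work surface, level with it; the furniture and walls round the work are solid. World frame = base frame: x ahead of the robot, y to its left, z up, the work surface at z = 0. Lengths are in m, angles in rad, forces in N, time in s.
With the tool pointing down it reaches from about 0.35 to 0.9 m from the base axis. Payload 8.1 kg.
Tool frame: the origin (TCP) lies on the centre line of the jaws, within the pads' length; the fingertips stand 14 mm ahead of it and the grasp point (between the pads) lies 5 mm behind it; z points along the fingers, y is the direction in which the jaws open and shut (so a half turn about z gives the same grasp; the last joint's range is limited). The gripper opens to 92 mm and grips with 3 to 60 N. Pads are 19 mm wide; open, the fingers measure 130 mm over their backs; the gripper's body (75 mm by 190 mm) begins 47 mm behind the grasp point.
Start: joints at [-1.356, 0.434, 0.025, 1.573, -0.012, 1.134, -0.075], TCP at [0.195, 0.594, 0.241] pointing down, gripper open.
Joint ranges: [-2.62, 2.62], [-0.44, 2.09], [-1.27, 1.32], [0.08, 2.57], [-1.32, 4.46], [0.12, 2], [-2.74, 2.74]. Speed limits (rad/s): [2.22, 2.22, 3.01, 3.01, 3.14, 3.14, 3.14].

INTERFACE

Orientations are given as a rotation vector (axis times angle).
In Python, from cell import arm, optics gives the robot as it stands.
- The arm moves only by the shell command python3 -m creep 'ROWS' [FORCE]. ROWS is JSON, a list of rows, each an object with "translation": the shift along the tool's x, y, z in m, a list of three; "rot": the turn, a rotation vector about the tool's x, y, z in degrees, a list of three; "jaw": the finger opening in m, from 0 to 0.0918. In form: [{"translation": [x, y, z], "rot": [wx, wy, wz], "jaw": jaw}, ...]. A call has 1 to 12 rows; each row shifts and turns the commanded pose from where the row before left it, along the tool's axes as they then stand; what a row does not reach is not made up. A row lasts 1/12 s, in which the tool goes at most 41.7 mm and 7.16 degrees, less where a joint would pass 70% of its speed; a pose out of reach is approached as far as the arm can. A call is refused whole if a number of a shift passes 0.0417 or a number of a turn 7.16, either way. A call with a gripper value outside its range is refused whole. The fingers move at their own pace and stop on an object; FORCE is the grip in N (left out, the last holds). Time passes only in rows, so rows that do not move let the fingers close. It gives the time, the measured TCP pose, the force and the opening at its end, in the units of the state.
- arm.observe(): the state, without advancing time (a new reading comes with each control period).
- optics.get_image(name): name is "scene" or "top" or "wrist"; returns the picture (400x640x3 uint8, red, green, blue); there is no depth.
- optics.camera_info(name): a dict with "fx", "fy", "cx", "cy" (pixels), "k1" (the pictures are not rectified: a ray, as slopes to the right and down, at radius r is drawn at 1 + k1 r^2 times it, then the intrinsics apply), "R" (3x3) and "t" (3): a world point X has camera coordinates R X + t. Camera axes: x right, y down, z forward; pixel columns grow to the right and rows downward; lengths in m; the calibration is good to about 2 mm. A picture is of the moment at which its call begins: read the wrist's pose just before it. camera_info takes no time and is no camera call; for the wrist camera it gives the pose at the moment of the call.
- arm.sign_off(): hands the job in, once; it reports no verdict.
Trained networks look in the newest picture that a camera, given by its name, has taken for a name from the list of things; names that differ only in an ending like _2 or _b are one class to them, and where a whole thing is asked for, a point or a joint stands for the part that bears it (a point fixed in the world has none). Each returns a list of dicts, best first, with "score" (0 to 1); they miss things now and then, are a little off and sometimes report something else, mostly with a low value. They report only what shows in the picture. A call takes as long as a camera call. They do not tell look-alikes from the thing itself.
- optics.boxes_of(camera, thing): "location" ([column, row] in pixels, amid what is visible of it).
- optics.pinpoint(camera, thing): "location" ([column, row] in pixels: a listed point, or the origin of a listed thing).
The state is a dict: "clock": time; "joints": joint angles; "dq": joint speeds; "joint_efforts": joint torques, N m; "position": TCP position; "ee_rot": TCP orientation; "force": force on the tool from outside, world axes, zero at the start; "ft_torque": the same for the moment, N m; "width": opening from 0.0 (shut) to 1.0 (fully open).
Only numpy, scipy, OpenCV 4.12 (cv2) and the standard library are available. Lean on these libraries where they do the work, as an engineer would, in place of code of your own. Each camera call takes 0.05 s, during which the arm holds its last target.

TASK

Of the two small finned aluminium heat sinks on the bench, take the one with the narrow tongue and set it into the open upper end of the steel gravity chute, fins up and tongue pointing downhill, and let go so that it slides down by itself to the gate and its tongue comes out through the gate's window. Leave the other heat sink, the plain one without a tongue, where it is.

Things in the scene. Friction and masses are not known exactly. Their poses are not given: they have to be found in the camera images.
- tongue_sink_center (a point): Centre of the loose tongued heat sink (bare aluminium, 50 mm long, 28 high, 50 g), 14 mm above its underside; it stands fins up, z up. The tongue points along -x: x = -25 to -5 mm is tongue only, 10 mm wide, 8 high, level with the underside; x = -5 to +25 is the finned block, 27 mm wide (y), 28 high. Grasp the block across its width, best at x = +10, by its upper 20 mm.
- plain_sink_center (a point): Centre, half-way up, of the other loose heat sink: the same fins, 27 mm wide (y) and 28 mm high, but a plain block for its whole 50 mm length (x), without a tongue. Leave it alone. The two stand in either order, one nearer and one farther, to the right of the chute.
- chute_mouth (a point): Middle of the floor of the fixed steel chute's loading end, 107 mm above the bench. Frame: z up, x level and uphill, y across; slope 31.5 deg. Loading end: 70 mm along the slope (this point midway), 48 wide inside, walls 10 high, 3 thick, open above and uphill. Floor slippery. A sink held level, tongue downhill, centre over this point, underside 28 mm higher, clears all and slides when let go.
- chute_seat (a point): Where the tongued sink's centre rests at the bottom: block against the gate, tongue through its window (22 mm wide, 18 high). Same axes as the mouth. Below the loading end the walls close in over 45 mm of slope to 32 mm apart, 40 high, for the last 60 mm; a hood covers the last 30 mm, so it must slide in. Put in block first it stops 20 mm short.
Mind the look-alikes: they are no part of the job. Leave any black or purple look-alike of the part that bears tongue_sink_center alone.

How it is judged:
By the outcome, as a careful person would: the job done as asked, in the order asked, and still so for the second after the job is handed in, with the robot touching nothing.
It also fails if it takes over 37 s, if anything falls off the work surface, if the arm or the gripper's body presses on something with over 40 N, if the wrist force passes 120 N, or if a joint passes its speed limit or range.

## Working session

There is one attempt and no reset: what is moved stays moved. The work goes in short steps, Python scripts to look and compute and a shell command to move; the robot and the scene stay as the last step left them, time stands still between calls to the robot, and variables do not carry over. Pictures are saved under pics/ and viewed, and the job is handed in when it is done.

```bash
mkdir -p pics; ls; python3 - <<'E'
from cell import arm, optics
import cv2
s=arm.observe(); print(s)
for n in ["scene","top","wrist"]:
    im=optics.get_image(n); cv2.imwrite(f"pics/{n}0.png",im[:,:,::-1]); i=optics.camera_info(n); print(n,i)
    for th in ["tongue_sink_center","plain_sink_center","chute_mouth","chute_seat"]:
        print(th,[(d['location'],round(d['score'],2)) for d in optics.pinpoint(n,th)][:4])
print(arm.observe()['clock'])
E
```

```text
pics
{'clock': 0.0, 'joints': array([-1.35557365,  0.43522902,  0.02498969,  1.57410888, -0.01157443,
        1.13402539, -0.07511024]), 'dq': array([ 0.00081948, -0.00093319, -0.0001793 , -0.00224394,  0.00036749,
       -0.00027985, -0.00106559]), 'joint_efforts': array([-1.19814002e-03, -6.67858815e+01,  9.84875187e-01, -3.14457071e+01,
       -6.03315979e-02,  4.29848477e-02,  1.69306245e-04]), 'position': array([0.19522475, 0.59319493, 0.23993687]), 'ee_rot': array([-4.97254252e-01, -3.10190708e+00,  2.55117477e-03]), 'force': array([ 0.46438566,  0.40577397, -0.32435205]), 'ft_torque': array([ 0.02881328, -0.0304003 , -0.02973211]), 'width': 0.9983455612847467}
scene {'fx': 495.2014860233688, 'fy': 495.2014860233688, 'cx': 310.43480238301254, 'cy': 192.6667793134881, 'k1': -0.07912305072316612, 'R': array([[-0.83747601, -0.54602177, -0.02222966],
       [-0.24978529,  0.4186614 , -0.87311508],
       [ 0.48604654, -0.72566029, -0.48700709]]), 't': array([0.35778183, 0.29613838, 0.49844426])}
tongue_sink_center [([342.3, 261.6], 0.96), ([371.9, 228.9], 0.74), ([374.3, 200.6], 0.
[... 423 characters left out ...]
.19006531,  0.52420013,  0.86733008])}
tongue_sink_center [([348.2, 228.1], 0.73), ([302.1, 232.1], 0.59), ([390.4, 209.1], 0.52)]
plain_sink_center [([376.8, 174.8], 0.81)]
chute_mouth [([258.6, 136.0], 0.56)]
chute_seat [([259.7, 195.7], 0.92)]
wrist {'fx': 315.7995831749593, 'fy': 315.7995831749593, 'cx': 323.3743934573647, 'cy': 205.28288554534055, 'k1': -0.020719017716041316, 'R': array([[ 3.12370296e-01,  9.49960284e-01,  5.07552336e-04],
       [ 9.04149018e-01, -2.97470257e-01,  3.06636592e-01],
       [ 2.91443566e-01, -9.53252601e-02, -9.51826530e-01]]), 't': array([-0.62451047, -0.03860235,  0.39371175])}
tongue_sink_center []
plain_sink_center []
chute_mouth []
chute_seat []
0.75
```

View pics/scene0.png

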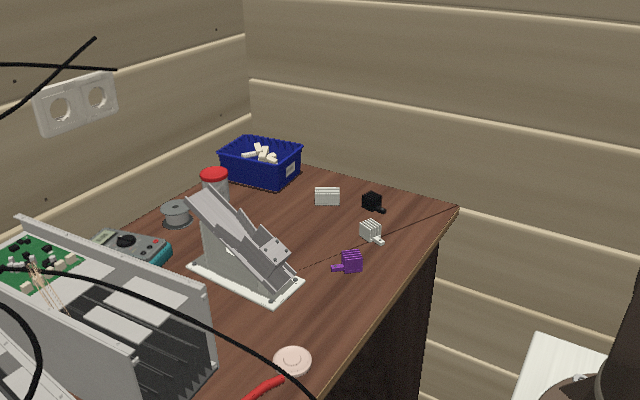

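View pics/top0.png

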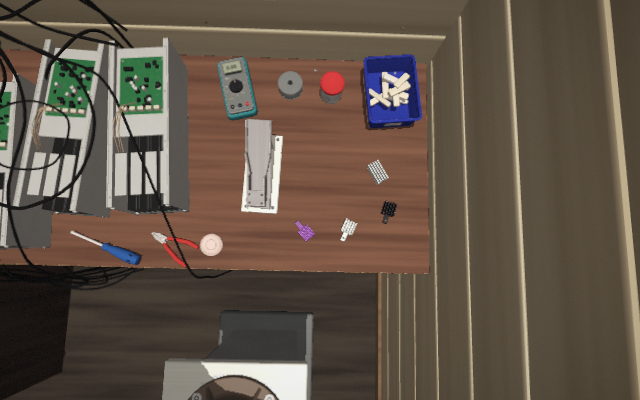

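```bash
python3 - <<'E'
import cv2
a=cv2.imread('pics/top0.png')[100:270,220:440]; cv2.imwrite('pics/top0c.png',cv2.resize(a,None,fx=3.5,fy=3.5,interpolation=2))
a=cv2.imread('pics/scene0.png')[150:310,220:440]; cv2.imwrite('pics/scene0c.png',cv2.resize(a,None,fx=3.5,fy=3.5,interpolation=2))
E
```

```text
(no output)
```

View pics/top0c.png

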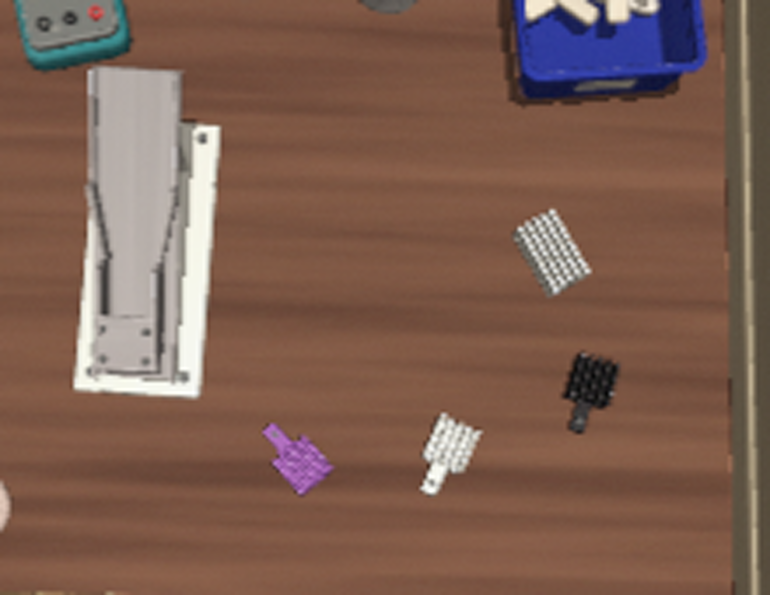

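View pics/scene0c.png

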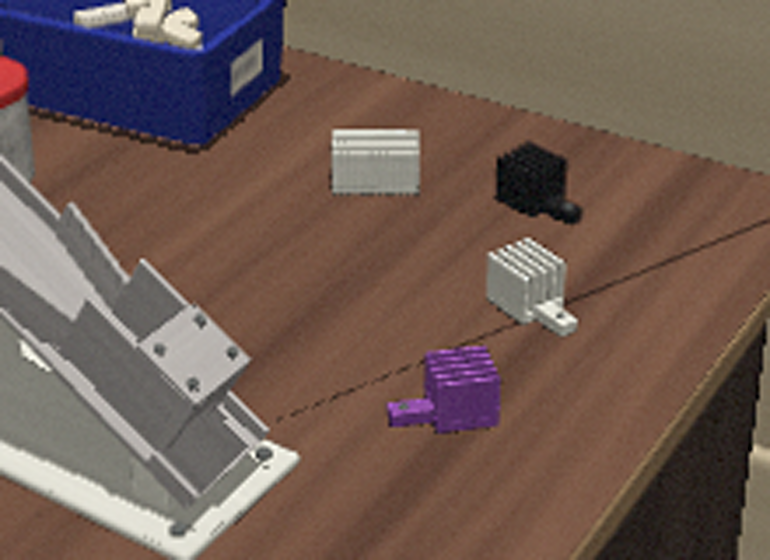

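Candidates in the top picture: purple (305,231), bare aluminium with tongue (348,229), black with tongue (389,211) and plain aluminium (377,172). The bare tongued one at (348,229), which is (372,229) in the scene picture, fits the description. It shows bare metal and a narrow tongue in both enlarged crops. The chute mouth is near (259,136) and the gate near (258,196).

```bash
cat > h.py <<'E'
import numpy as np, cv2
from cell import arm, optics
from scipy.spatial.transform import Rotation as Ro
def ray(i,uv):
    K=np.array([[i['fx'],0,i['cx']],[0,i['fy'],i['cy']],[0,0,1]])
    p=cv2.undistortPoints(np.array([[uv]],float),K,np.array([i['k1'],0,0,0.]))[0,0]
    d=i['R'].T@np.array([p[0],p[1],1]); return -i['R'].T@i['t'], d/np.linalg.norm(d)
def atz(i,uv,z):
    c,d=ray(i,uv); return c+d*(z-c[2])/d[2]
def tri(a,b):
    (c1,d1),(c2,d2)=a,b
    s=np.linalg.lstsq(np.stack([d1,-d2],1),c2-c1,rcond=None)[0]
    p,q=c1+d1*s[0],c2+d2*s[1]; return (p+q)/2,np.linalg.norm(p-q)
def proj(i,X):
    x=i['R']@np.asarray(X)+i['t']; a=x[:2]/x[2]; a=a*(1+i['k1']*(a@a)); return a*[i['fx'],i['fy']]+[i['cx'],i['cy']]
E
python3 - <<'E'
from h import *
np.set_printoptions(precision=4,suppress=True)
T=optics.camera_info('top');S=optics.camera_info('scene')
print('sink tri',tri(ray(T,[348.2,228.1]),ray(S,[371.9,228.9])), atz(T,[348.2,228.1],.014),atz(S,[371.9,228.9],.014))
print('seat tri',tri(ray(T,[259.7,195.7]),ray(S,[272.7,262.3])))
print('mouth top',atz(T,[258.6,136.],.107))
# crop px -> full
f=lambda x,y,ox=220,oy=100:((x+.5)/3.5-.5+ox,(y+.5)/3.5-.5+oy)
tip=atz(T,f(430,490),.008); 
print('tip edge',tip,'block top corners',[atz(T,f(*p),.028)[:2] for p in [(446,413),(481,431),(460,473),(424,455)]])
print('chute wall ends top z~',[atz(T,f(*p),.135)[:2] for p in [(90,68),(182,70)]], [atz(T,f(*p),.07)[:2] for p in [(93,371),(157,374)]])
print('plate',[atz(T,f(*p),.005)[:2] for p in [(74,388),(199,398),(220,126)]])
E
```

```text
sink tri (array([ 0.4554, -0.245 ,  0.0168]), np.float64(0.0015462764394943629)) [ 0.4563 -0.245   0.014 ] [ 0.4565 -0.2492  0.014 ]
seat tri (array([ 0.5218, -0.041 ,  0.0478]), np.float64(7.761714162353026e-05))
mouth top [ 0.6429 -0.0402  0.107 ]
tip edge [ 0.4296 -0.2326  0.008 ] block top corners [array([ 0.4793, -0.2407]), array([ 0.468 , -0.2639]), array([ 0.4402, -0.2504]), array([ 0.4514, -0.2267])]
chute wall ends top z~ [array([ 0.6702, -0.0147]), array([ 0.6707, -0.0696])] [array([ 0.4957, -0.0155]), array([ 0.4949, -0.0554])]
plate [array([0.4917, 0.0071]), array([ 0.4872, -0.0767]), array([ 0.6764, -0.0837])]
```

```bash
cat >> h.py <<'E'
def plan(target, yaw_y):
    """target TCP xyz, desired world yaw (deg) of tool y (mod 180), tool down. prints delta in tool axes"""
    s=arm.observe(); R=Ro.from_rotvec(s['ee_rot']).as_matrix()
    d=np.asarray(target)-s['position']; 
    y=np.degrees(np.arctan2(R[1,1],R[0,1])); e=(yaw_y-y+90)%180-90
    print('clock',round(s['clock'],2),'pos',s['position'].round(4),'ytool yaw',round(y,2),'world d',d.round(4),'tool d',(R.T@d).round(4),'rot about tool z (deg)',round(-e,2),'tilt',np.degrees(R[:2,2]).round(2),'F',s['force'].round(1),'w',round(s['width']*.0918,4),'j',s['joints'].round(2))
E
python3 - <<'E'
from h import *
R=Ro.from_rotvec(arm.observe()['ee_rot']).as_matrix(); print(R.round(3))
plan([.33,.3,.32],0)
print(R.T@np.array([[.12,-.29,.08],[.05,-.3,0],[.05,-.25,-.05]]).T)
plan([.45,-.24,.18],63.3)
E
```

```text
[[-0.95   0.313  0.   ]
 [ 0.313  0.95   0.   ]
 [-0.     0.    -1.   ]]
clock 0.75 pos [0.1953 0.5937 0.2408] ytool yaw 71.79 world d [ 0.1347 -0.2937  0.0792] tool d [-0.2197 -0.2369 -0.0792] rot about tool z (deg) 71.79 tilt [0.   0.01] F [0.7 0.3 0.3] w 0.0917 j [-1.36  0.43  0.02  1.57 -0.01  1.13 -0.08]
[[-2.04626085e-01 -1.41257160e-01 -1.25629550e-01]
 [-2.37957005e-01 -2.69344414e-01 -2.21855793e-01]
 [-8.00289254e-02 -3.38637793e-05  4.99722226e-02]]
clock 0.75 pos [0.1953 0.5937 0.2408] ytool yaw 71.79 world d [ 0.2547 -0.8337 -0.0608] tool d [-0.5025 -0.7124  0.0607] rot about tool z (deg) 8.49 tilt [0.   0.01] F [0.7 0.3 0.3] w 0.0917 j [-1.36  0.43  0.02  1.57 -0.01  1.13 -0.08]
```

```bash
python3 -m creep '[{"translation":[-0.005,-0.01,-0.02],"rot":[0,0,0],"jaw":0.06},{"translation":[-0.01,-0.02,-0.02],"rot":[0,0,0],"jaw":0.06},{"translation":[-0.02,-0.02,-0.02],"rot":[0,0,0],"jaw":0.06},{"translation":[-0.02,-0.023,-0.02],"rot":[0,0,0],"jaw":0.06},{"translation":[-0.02,-0.024,0],"rot":[0,0,0],"jaw":0.06},{"translation":[-0.02,-0.024,0],"rot":[0,0,0],"jaw":0.06},{"translation":[-0.02,-0.024,0],"rot":[0,0,0],"jaw":0.06},{"translation":[-0.02,-0.024,0],"rot":[0,0,0],"jaw":0.06},{"translation":[-0.02,-0.024,0],"rot":[0,0,0],"jaw":0.06},{"translation":[-0.02,-0.024,0],"rot":[0,0,0],"jaw":0.06},{"translation":[-0.02,-0.024,0],"rot":[0,0,0],"jaw":0.06},{"translation":[-0.02,-0.024,0],"rot":[0,0,0],"jaw":0.06}]'; python3 - <<'E'
from h import *
plan([.44,-.23,.2],63.3)
E
```

```text
clock: 1.75
position: [0.317, 0.2733, 0.3209]
ee_rot: [0.497, 3.102, 0.001]
force: [0.3, -0.1, -0.2]
width: 0.653
clock 1.75 pos [0.317  0.2733 0.3209] ytool yaw 71.79 world d [ 0.123  -0.5033 -0.1209] tool d [-0.2741 -0.4397  0.1206] rot about tool z (deg) 8.49 tilt [0.02 0.03] F [ 0.3 -0.1 -0.2] w 0.0599 j [-1.02  0.02  0.18  1.92 -0.    1.21  0.42]
```

```bash
python3 -m creep '[{"translation":[-0.018,-0.028,0],"rot":[0,0,0]},{"translation":[-0.018,-0.028,0],"rot":[0,0,0]},{"translation":[-0.018,-0.028,0],"rot":[0,0,0]},{"translation":[-0.018,-0.028,0],"rot":[0,0,0]},{"translation":[-0.018,-0.028,0],"rot":[0,0,0]},{"translation":[-0.018,-0.028,0],"rot":[0,0,0]},{"translation":[-0.018,-0.028,0],"rot":[0,0,0]},{"translation":[-0.018,-0.028,0],"rot":[0,0,0]},{"translation":[-0.018,-0.028,0.01],"rot":[0,0,2]},{"translation":[-0.018,-0.028,0.02],"rot":[0,0,2]},{"translation":[-0.018,-0.028,0.02],"rot":[0,0,2]},{"translation":[-0.018,-0.028,0.02],"rot":[0,0,2]}]'; python3 - <<'E'
from h import *
plan([.44,-.23,.2],63.3)
im=optics.get_image('wrist'); cv2.imwrite('pics/w1.png',im[:,:,::-1])
E
```

```text
clock 1.75 pos [0.317  0.2733 0.3209] ytool yaw 71.79 world d [ 0.123  -0.5033 -0.1209] tool d [-0.2741 -0.4397  0.1206] rot about tool z (deg) 8.49 tilt [0.02 0.03] F [ 0.3 -0.1 -0.2] w 0.0599 j [-1.02  0.02  0.18  1.92 -0.    1.21  0.42]$[0]: bad value
```

View pics/w1.png

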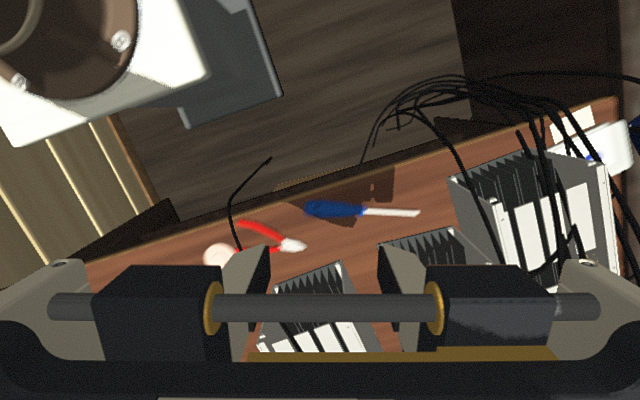

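The rows were refused because they had no jaw value. The wrist picture shows the bench edge with the racks on the right and the robot's base at upper left.

```bash
python3 -m creep '[{"translation":[-0.018,-0.028,0],"rot":[0,0,0],"jaw":0.06},{"translation":[-0.018,-0.028,0],"rot":[0,0,0],"jaw":0.06},{"translation":[-0.018,-0.028,0],"rot":[0,0,0],"jaw":0.06},{"translation":[-0.018,-0.028,0],"rot":[0,0,0],"jaw":0.06},{"translation":[-0.018,-0.028,0],"rot":[0,0,0],"jaw":0.06},{"translation":[-0.018,-0.028,0],"rot":[0,0,0],"jaw":0.06},{"translation":[-0.018,-0.028,0],"rot":[0,0,0],"jaw":0.06},{"translation":[-0.018,-0.028,0],"rot":[0,0,0],"jaw":0.06},{"translation":[-0.018,-0.028,0.01],"rot":[0,0,2],"jaw":0.06},{"translation":[-0.018,-0.028,0.02],"rot":[0,0,2],"jaw":0.06},{"translation":[-0.018,-0.028,0.02],"rot":[0,0,2],"jaw":0.06},{"translation":[-0.018,-0.028,0.02],"rot":[0,0,2],"jaw":0.06}]'; python3 - <<'E'
from h import *
plan([.44,-.23,.2],63.3)
im=optics.get_image('wrist'); cv2.imwrite('pics/w2.png',im[:,:,::-1])
E
```

```text
clock: 2.8
position: [0.4106, -0.1149, 0.2505]
ee_rot: [0.714, 3.057, 0.001]
force: [1.6, 0.9, 0.1]
width: 0.654
clock 2.8 pos [ 0.4106 -0.1149  0.2505] ytool yaw 63.72 world d [ 0.0294 -0.1151 -0.0505] tool d [-0.0772 -0.0903  0.0506] rot about tool z (deg) 0.42 tilt [0.14 0.01] F [1.6 0.9 0.1] w 0.06 j [-0.54  0.08  0.76  2.05 -0.07  1.02  1.36]
```

View pics/w2.png

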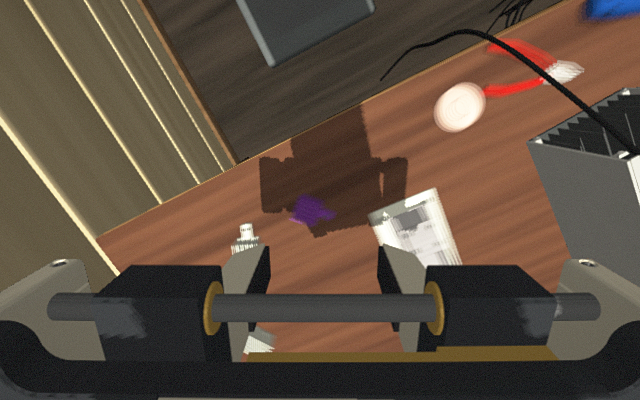

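Wrist picture: bare tongued sink at (245,238) with its tongue toward the image top, purple look-alike at (312,210), chute plate at (420,225). Next I move so the sink lies ahead of the jaws in view.

```bash
python3 -m creep '[{"translation":[-0.019,-0.012,0.01],"rot":[0,0,0],"jaw":0.06},{"translation":[-0.019,-0.012,0.01],"rot":[0,0,0],"jaw":0.06},{"translation":[-0.019,-0.012,0.01],"rot":[0,0,0],"jaw":0.06},{"translation":[-0.019,-0.012,0.01],"rot":[0,0,0],"jaw":0.06},{"translation":[-0.019,-0.012,0.01],"rot":[0,0,0],"jaw":0.06},{"translation":[-0.019,-0.012,0.01],"rot":[0,0,0],"jaw":0.06},{"translation":[-0.019,-0.012,0.01],"rot":[0,0,0],"jaw":0.06},{"translation":[-0.017,-0.012,0.01],"rot":[0,0,0],"jaw":0.06},{"translation":[0,0,0],"rot":[0,0,0],"jaw":0.06},{"translation":[0,0,0],"rot":[0,0,0],"jaw":0.06}]'; python3 - <<'E'
from h import *
plan([.459,-.245,.1],63.3)
i=optics.camera_info('wrist');im=optics.get_image('wrist'); cv2.imwrite('pics/w3.png',im[:,:,::-1])
cv2.imwrite('pics/w3c.png',cv2.resize(im[100:300,200:440,::-1],None,fx=3,fy=3,interpolation=2))
print(proj(i,[.4508,-.241,.014]),[(d['location'],round(d['score'],2)) for d in optics.pinpoint('wrist','tongue_sink_center')][:4])
import pickle; pickle.dump(i,open('w3.pkl','wb'))
E
```

```text
clock: 3.68
position: [0.502, -0.2664, 0.17]
ee_rot: [-0.714, -3.058, 0.001]
force: [0.1, 0.3, 0.4]
width: 0.655
clock 3.68 pos [ 0.502  -0.2664  0.17  ] ytool yaw 63.7 world d [-0.043   0.0214 -0.07  ] tool d [0.0479 0.0002 0.0701] rot about tool z (deg) 0.4 tilt [-0.09 -0.01] F [0.1 0.3 0.4] w 0.0601 j [-0.11  0.48  0.72  1.84 -0.38  0.96  1.88]
[324.2682475 133.9097589] [([320.4, 131.5], 0.89), ([421.4, 86.3], 0.85), ([253.9, 215.3], 0.74), ([590.0, 101.5], 0.54)]
```

View pics/w3c.png

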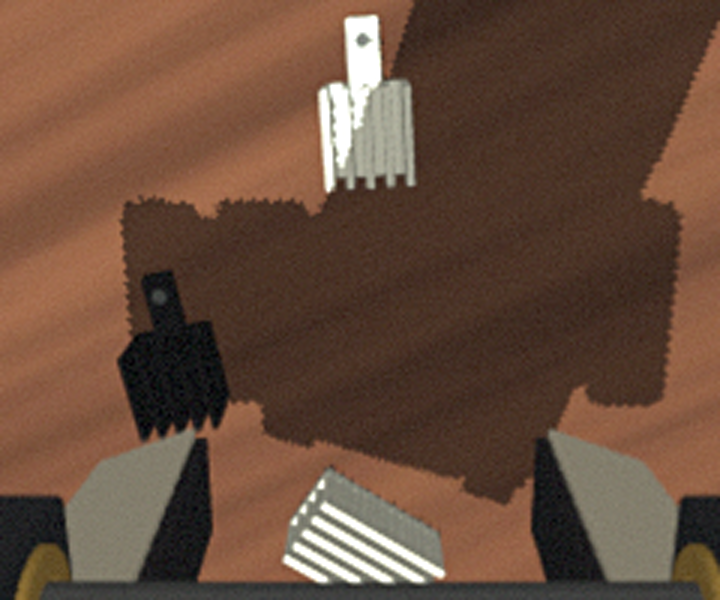

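Wrist crop: bare tongued sink at full-image (322,135), tongue up in the picture; black look-alike at (257,220); plain sink at (320,275), which will be near the jaws but not in the way.

```bash
python3 - <<'E'
from h import *
import pickle
np.set_printoptions(precision=4,suppress=True)
i=pickle.load(open('w3.pkl','rb'))
f=lambda x,y:((x+.5)/3-.5+200,(y+.5)/3-.5+100)
print('cam',-i['R'].T@i['t'])
tip=[atz(i,f(*p),.008)[:2] for p in [(345,17),(381,15)]]
far=[atz(i,f(*p),.028)[:2] for p in [(329,190),(415,186)]]
nea=[atz(i,f(*p),.028)[:2] for p in [(321,88),(410,80)]]
print(tip,far,nea)
t=np.mean(tip,0);b=np.mean(far,0);n=np.mean(nea,0)
print('len',np.linalg.norm(t-b),'mid',(t+b)/2,'yaw x',np.degrees(np.arctan2(*(b-t)[::-1])),'edge yaw',np.degrees(np.arctan2(*(far[0]-far[1])[::-1])),np.linalg.norm(far[0]-far[1]),'blk',(b+n)/2)
print('pin',atz(i,[320.4,131.5],.014))
for sx in [(-25,5,8),(-25,-5,8),(-5,13.5,28),(-5,-13.5,28),(25,13.5,28),(25,-13.5,28)]: pass
E
```

```text
cam [ 0.4266 -0.2298  0.3163]
[array([ 0.4238, -0.2377]), array([ 0.4283, -0.2274])] [array([ 0.4671, -0.2644]), array([ 0.4777, -0.2402])] [array([ 0.4389, -0.2526]), array([ 0.4485, -0.2279])]
len 0.05039711825295079 mid [ 0.4492 -0.2424] yaw x -23.106616996973937 edge yaw -113.6006909583212 0.026377471831867363 blk [ 0.4581 -0.2463]
pin [ 0.4472 -0.2433  0.014 ]
```

```bash
python3 - <<'E'
from h import *
plan([.4584,-.2464,.022],66.5)
E
python3 -m creep '[{"translation":[0.015,0,0],"rot":[0,0,-1.4],"jaw":0.046},{"translation":[0.016,0,0.01],"rot":[0,0,-1.4],"jaw":0.046},{"translation":[0.0145,0,0.02],"rot":[0,0,0],"jaw":0.046},{"translation":[0,0,0.02],"rot":[0,0,0],"jaw":0.046},{"translation":[0,0,0.02],"rot":[0,0,0],"jaw":0.046},{"translation":[0,0,0.02],"rot":[0,0,0],"jaw":0.046},{"translation":[0,0,0],"rot":[0,0,0],"jaw":0.046}]'
python3 - <<'E'
from h import *
plan([.4584,-.2464,.022],66.5)
im=optics.get_image('wrist'); cv2.imwrite('pics/w4.png',im[:,:,::-1])
im=optics.get_image('scene'); cv2.imwrite('pics/s4.png',im[:,:,::-1])
E
```

```text
clock 3.78 pos [ 0.5021 -0.265   0.1708] ytool yaw 63.8 world d [-0.0437  0.0186 -0.1488] tool d [ 0.0474 -0.0026  0.1488] rot about tool z (deg) -2.7 tilt [-0.02  0.03] F [-0.2  0.5 -0.2] w 0.0601 j [-0.11  0.48  0.72  1.84 -0.38  0.96  1.88]
clock: 4.37
position: [0.4595, -0.2443, 0.0787]
ee_rot: [-0.634, -3.073, -0.003]
force: [-1.4, 1.5, -0.7]
width: 0.502
clock 4.37 pos [ 0.4595 -0.2443  0.0787] ytool yaw 66.68 world d [-0.0011 -0.0021 -0.0567] tool d [-0.0001 -0.0025  0.0567] rot about tool z (deg) 0.18 tilt [-0.19  0.13] F [-1.4  1.5 -0.7] w 0.0461 j [-0.06  0.53  0.62  2.04 -0.47  0.72  2.02]
```

View pics/w4.png

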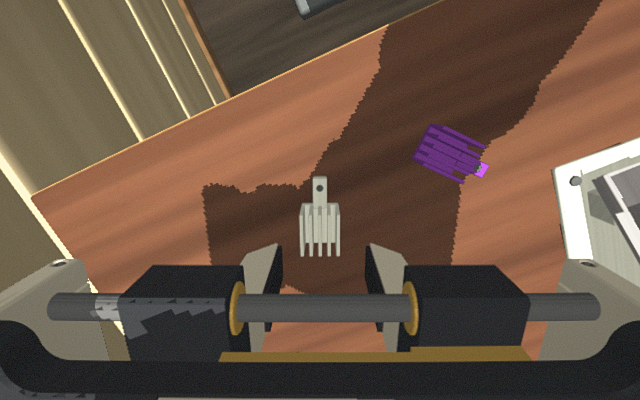

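View pics/s4.png

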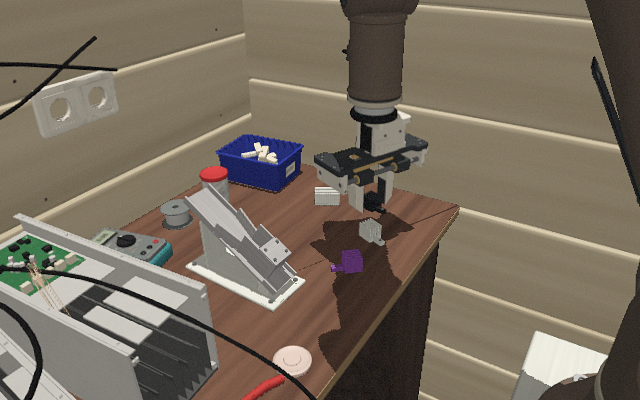

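Wrist picture: sink at (320,230), upright between the jaws (pads at about 278 and 370) and well aligned. Now I descend and close.

```bash
python3 -m creep '[{"translation":[0,-0.002,0.012],"rot":[0,0,0],"jaw":0.046},{"translation":[0,0,0.015],"rot":[0,0,0],"jaw":0.046},{"translation":[0,0,0.015],"rot":[0,0,0],"jaw":0.046},{"translation":[0,0,0.014],"rot":[0,0,0],"jaw":0.046},{"translation":[0,0,0],"rot":[0,0,0],"jaw":0.046},{"translation":[0,0,0],"rot":[0,0,0],"jaw":0.046}]' 
python3 - <<'E'
from h import *
plan([.4584,-.2464,.022],66.5)
im=optics.get_image('wrist'); cv2.imwrite('pics/w5.png',im[:,:,::-1])
E
```

```text
clock: 4.97
position: [0.4602, -0.2486, 0.025]
ee_rot: [-0.638, -3.076, -0.0]
force: [-0.7, -1.0, 0.2]
width: 0.505
clock 4.97 pos [ 0.4602 -0.2486  0.025 ] ytool yaw 66.58 world d [-0.0018  0.0022 -0.003 ] tool d [0.0025 0.0013 0.003 ] rot about tool z (deg) 0.08 tilt [-0.  0.] F [-0.7 -1.   0.2] w 0.0463 j [ 0.01  0.61  0.54  2.06 -0.55  0.61  2.09]
```

View pics/w5.png

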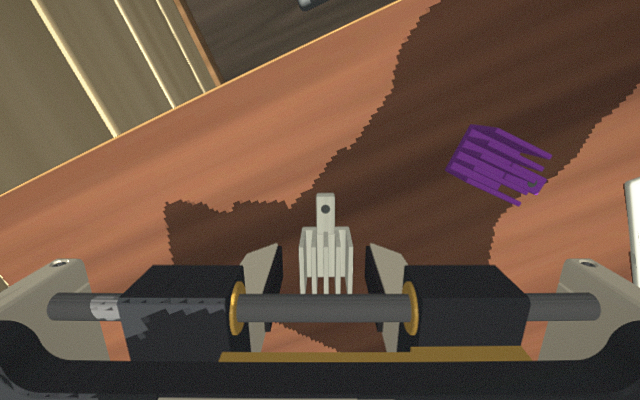

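```bash
python3 -m creep '[{"translation":[0.002,0.001,0.003],"rot":[0,0,0],"jaw":0.046},{"translation":[0,0,0],"rot":[0,0,0],"jaw":0.02},{"translation":[0,0,0],"rot":[0,0,0],"jaw":0.02},{"translation":[0,0,0],"rot":[0,0,0],"jaw":0.02},{"translation":[0,0,0],"rot":[0,0,0],"jaw":0.02},{"translation":[0,0,0],"rot":[0,0,0],"jaw":0.02},{"translation":[0,0,0],"rot":[0,0,0],"jaw":0.02},{"translation":[0,0,0],"rot":[0,0,0],"jaw":0.02}]' 15
python3 - <<'E'
from h import *
plan([.4584,-.2464,.022],66.5)
i=optics.camera_info('wrist');im=optics.get_image('wrist'); cv2.imwrite('pics/w6.png',im[:,:,::-1])
cv2.imwrite('pics/w6c.png',cv2.resize(im[170:330,220:420,::-1],None,fx=4,fy=4,interpolation=2)[:600])
import pickle; pickle.dump((i,arm.observe()),open('w6.pkl','wb'))
E
```

```text
clock: 5.68
position: [0.459, -0.2468, 0.0221]
ee_rot: [0.637, 3.076, 0.0]
force: [-0.6, 1.9, 6.0]
width: 0.295
clock 5.68 pos [ 0.459  -0.2468  0.0221] ytool yaw 66.59 world d [-0.0006  0.0004 -0.0001] tool d [0.0007 0.0001 0.0001] rot about tool z (deg) 0.09 tilt [0.03 0.  ] F [-0.6  1.9  6. ] w 0.0271 j [ 0.01  0.62  0.54  2.07 -0.55  0.6   2.09]
```

View pics/w6c.png

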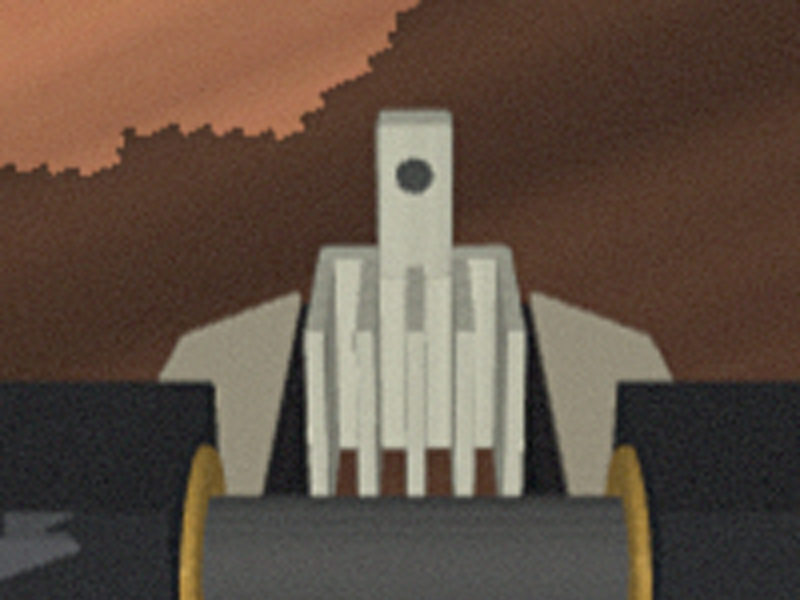

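Grip holds at 27.1 mm with the sink straight in the pads. Lifting now.

```bash
python3 -m creep '[{"translation":[0,0,-0.01],"rot":[0,0,0],"jaw":0.02},{"translation":[0,0,-0.02],"rot":[0,0,0],"jaw":0.02},{"translation":[0,0,-0.025],"rot":[0,0,0],"jaw":0.02},{"translation":[0,0,-0.025],"rot":[0,0,0],"jaw":0.02},{"translation":[0,0,-0.025],"rot":[0,0,0],"jaw":0.02},{"translation":[0,0,-0.025],"rot":[0,0,0],"jaw":0.02},{"translation":[0,0,-0.025],"rot":[0,0,-3],"jaw":0.02},{"translation":[0,0,-0.025],"rot":[0,0,-4],"jaw":0.02},{"translation":[0,0,-0.025],"rot":[0,0,-5],"jaw":0.02},{"translation":[0,0,-0.015],"rot":[0,0,-5],"jaw":0.02},{"translation":[0,0,0],"rot":[0,0,-4],"jaw":0.02}]'
python3 - <<'E'
from h import *
import pickle
np.set_printoptions(precision=4,suppress=True)
plan([.69,-.06,.25],88)
i,s=pickle.load(open('w6.pkl','rb'))
R=Ro.from_rotvec(s['ee_rot']).as_matrix()
f=lambda x,y:((x+.5)/4-.5+220,(y+.5)/4-.5+170)
for p,z in [((378,125),.008),((452,125),.008),((305,332),.028),((526,332),.028),((415,175),.008)]:
    print(p,(R.T@(atz(i,f(*p),z)-s['position']))[:2]*1000)
E
```

```text
clock: 6.65
position: [0.4597, -0.248, 0.2455]
ee_rot: [0.06, 3.136, -0.003]
force: [0.8, -1.2, -0.2]
width: 0.294
clock 6.65 pos [ 0.4597 -0.248   0.2455] ytool yaw 87.81 world d [0.2303 0.188  0.0045] tool d [-0.2229  0.1966 -0.0036] rot about tool z (deg) -0.19 tilt [ 0.28 -0.1 ] F [ 0.8 -1.2 -0.2] w 0.027 j [-0.14  0.29  0.69  1.86 -0.21  1.06  2.16]
(378, 125) [34.8858 -5.5787]
(452, 125) [34.885   4.2369]
(305, 332) [ 14.4767 -14.1621]
(526, 332) [14.4708 12.9344]
(415, 175) [27.8585 -0.67  ]
```

The sink's centre is 10 mm ahead of the TCP in tool x and its underside 22 mm below. Now I move over the uphill end of the chute to view it.

```bash
python3 -m creep '[{"translation":[-0.012,0.01,-0.004],"rot":[0,0,0],"jaw":0.02},{"translation":[-0.021,0.0185,-0.004],"rot":[0,0,0],"jaw":0.02},{"translation":[-0.021,0.0185,-0.004],"rot":[0,0,0],"jaw":0.02},{"translation":[-0.021,0.0185,-0.004],"rot":[0,0,0],"jaw":0.02},{"translation":[-0.021,0.0185,-0.004],"rot":[0,0,0],"jaw":0.02},{"translation":[-0.021,0.0185,0],"rot":[0,0,0],"jaw":0.02},{"translation":[-0.021,0.0185,0],"rot":[0,0,0],"jaw":0.02},{"translation":[-0.021,0.0185,0],"rot":[0,0,0],"jaw":0.02},{"translation":[-0.021,0.0185,0],"rot":[0,0,0],"jaw":0.02},{"translation":[-0.021,0.0185,0],"rot":[0,0,0],"jaw":0.02},{"translation":[-0.018,0.0185,0],"rot":[0,0,0],"jaw":0.02},{"translation":[0,0,0],"rot":[0,0,0],"jaw":0.02}]'
python3 - <<'E'
from h import *
import pickle
np.set_printoptions(precision=4,suppress=True)
plan([.652,-.04,.157],88)
i=optics.camera_info('wrist');im=optics.get_image('wrist'); cv2.imwrite('pics/w7.png',im[:,:,::-1])
pickle.dump((i,arm.observe()),open('w7.pkl','wb'))
for th,z in [("chute_mouth",.107),("chute_seat",.048)]:
    for d in optics.pinpoint('wrist',th)[:2]: print(th,d,atz(i,d['location'],z))
E
```

```text
clock: 7.65
position: [0.6885, -0.0552, 0.2609]
ee_rot: [0.056, 3.141, 0.003]
force: [-0.7, 1.8, -1.1]
width: 0.291
clock 7.65 pos [ 0.6885 -0.0552  0.2609] ytool yaw 87.95 world d [-0.0365  0.0152 -0.1039] tool d [0.037  0.0137 0.1039] rot about tool z (deg) -0.05 tilt [0.  0.1] F [-0.7  1.8 -1.1] w 0.0267 j [-0.35  0.58  0.61  1.4  -0.33  1.27  1.81]
chute_mouth {'location': [337.2, 137.5], 'score': 0.66} [ 0.6349 -0.0404  0.107 ]
chute_seat {'location': [335.5, 11.4], 'score': 0.86} [ 0.516  -0.0368  0.048 ]
```

View pics/w7.png

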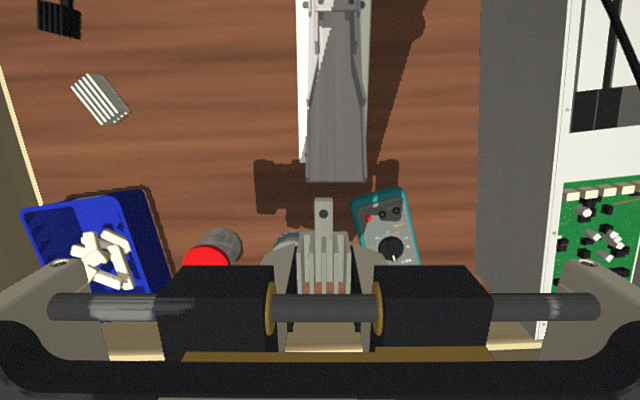

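```bash
python3 - <<'E'
import cv2
a=cv2.imread('pics/w7.png')[0:200,270:410]; cv2.imwrite('pics/w7c.png',cv2.resize(a,None,fx=3,fy=3,interpolation=2))
E
```

```text
(no output)
```

View pics/w7c.png

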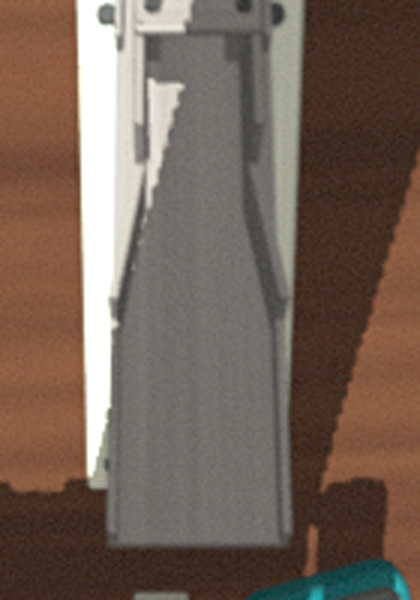

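```bash
python3 - <<'E'
from h import *
import pickle
from scipy.optimize import least_squares
np.set_printoptions(precision=4,suppress=True)
i,s=pickle.load(open('w7.pkl','rb'))
T=optics.camera_info('top')
f=lambda x,y:np.array([(x+.5)/3-.5+270,(y+.5)/3-.5])
ft=lambda x,y:np.array([(x+.5)/3.5-.5+220,(y+.5)/3.5-.5+100])
th=np.radians(31.5)
def P(q,sl,y,n):
    c,sn=np.cos(q[2]),np.sin(q[2]); lx=sl*np.cos(th)-n*np.sin(th); lz=sl*np.sin(th)+n*np.cos(th)
    return [q[0]+c*lx-sn*y,q[1]+sn*lx+c*y,.107+lz]
# image right = world +y here? tool y ~ +y
L=[((107,541),.035,-.027,.01),((292,541),.035,.027,.01),((117,541),.035,-.024,0),((282,541),.035,.024,0),((146,162),-.08,-.016,0),((243,162),-.08,.016,0)]
def res(q): return np.concatenate([proj(i,P(q,a,b,n))-f(*p) for p,a,b,n in L])
r=least_squares(res,[.643,-.04,0],x_scale=[.01,.01,.1]); print(r.x,np.degrees(r.x[2]),r.fun.reshape(-1,2))
q=r.x
print('top resid',[ (proj(T,P(q,a,b,n))-ft(*p)) for p,a,b,n in [((90,68),.035,.027,.01),((182,70),.035,-.027,.01)]])
print('mouth px in top',proj(T,[q[0],q[1],.107]))
# unweighted axis dir
A=[np.mean([atz(i,f(*p),z)[:2] for p in pr],0) for pr,z in [(((107,541),(292,541)),.134),(((113,300),(285,300)),.097)]]
print(A, np.degrees(np.arctan2(*(A[0]-A[1])[::-1])))
E
```

```text
[ 0.6373 -0.0421 -0.0342] -1.957689462161857 [[ 0.3483 -8.0842]
 [ 0.063  -8.1863]
 [ 0.8934 -4.3733]
 [-1.3847 -4.4636]
 [ 0.1858 12.8218]
 [-0.1498 12.805 ]]
top resid [array([0.5162, 3.6076]), array([0.0106, 4.6767])]
mouth px in top [259.3758 138.5453]
[array([ 0.6691, -0.0433]), array([ 0.6011, -0.0403])] -2.4905353737056224
```

Wrist picture: chute centred at column 337, uphill end edge at row 181, held sink at (323,245) with its tongue downhill. The mouth fit gives x≈0.643, y≈-0.042, yaw -2°. Its row residuals disagreed by several pixels, so x is good only to about 3 mm, while the lateral fit is under 1.5 px.

```bash
python3 -m creep '[{"translation":[0.012,0.005,0],"rot":[0,0,0],"jaw":0.02},{"translation":[0.012,0.004,0],"rot":[0,0,0],"jaw":0.02},{"translation":[0.011,0.0025,0.01],"rot":[0,0,0],"jaw":0.02},{"translation":[0,0,0.02],"rot":[0,0,0],"jaw":0.02},{"translation":[0,0,0.02],"rot":[0,0,0],"jaw":0.02},{"translation":[0,0,0.02],"rot":[0,0,0],"jaw":0.02},{"translation":[0,0,0],"rot":[0,0,0],"jaw":0.02},{"translation":[0,0,0],"rot":[0,0,0],"jaw":0.02}]'
python3 - <<'E'
from h import *
import pickle
plan([.653,-.0423,.157],88)
i=optics.camera_info('wrist');im=optics.get_image('wrist'); cv2.imwrite('pics/w8.png',im[:,:,::-1])
im=optics.get_image('scene'); cv2.imwrite('pics/s8.png',cv2.resize(im[130:320,160:420,::-1],None,fx=3,fy=3,interpolation=2))
E
```

```text
clock: 8.47
position: [0.6501, -0.0493, 0.1918]
ee_rot: [-0.069, -3.139, 0.001]
force: [-0.3, 0.5, 0.3]
width: 0.29
clock 8.47 pos [ 0.6501 -0.0493  0.1918] ytool yaw 87.49 world d [ 0.0029  0.007  -0.0348] tool d [-0.0027  0.0071  0.0348] rot about tool z (deg) -0.51 tilt [-0.1  -0.02] F [-0.3  0.5  0.3] w 0.0267 j [-0.38  0.57  0.59  1.6  -0.34  1.09  1.83]
```

View pics/w8.png

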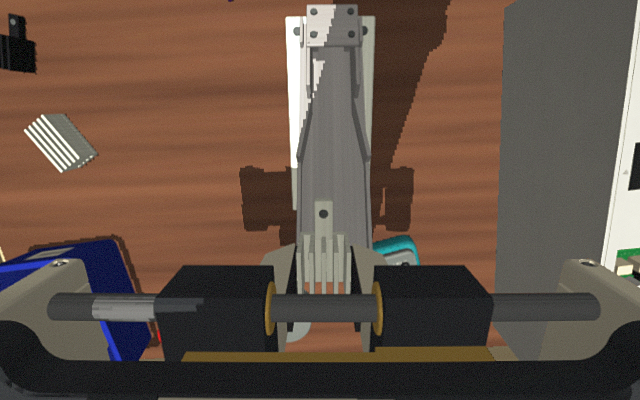

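View pics/s8.png

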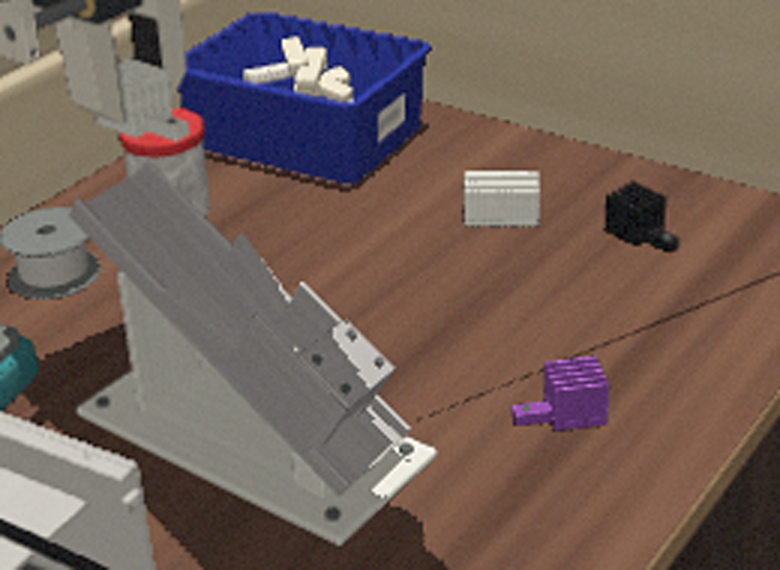

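Wrist picture: held sink at column 323, chute axis at about 334. That agrees with the remaining 7 mm sideways correction.

```bash
python3 -m creep '[{"translation":[-0.001,0.0035,0],"rot":[0,0,-0.5],"jaw":0.02},{"translation":[-0.0015,0.0035,0.004],"rot":[0,0,0],"jaw":0.02},{"translation":[0,0,0.01],"rot":[0,0,0],"jaw":0.02},{"translation":[0,0,0.01],"rot":[0,0,0],"jaw":0.02},{"translation":[0,0,0.01],"rot":[0,0,0],"jaw":0.02},{"translation":[0,0,0],"rot":[0,0,0],"jaw":0.02},{"translation":[0,0,0],"rot":[0,0,0],"jaw":0.02}]'
python3 - <<'E'
from h import *
plan([.653,-.0423,.157],88)
im=optics.get_image('wrist'); cv2.imwrite('pics/w9.png',cv2.resize(im[0:310,200:460,::-1],None,fx=1.9,fy=1.9,interpolation=2))
im=optics.get_image('scene'); cv2.imwrite('pics/s9.png',cv2.resize(im[130:320,160:420,::-1],None,fx=3,fy=3,interpolation=2))
E
```

```text
clock: 9.15
position: [0.6533, -0.0414, 0.1565]
ee_rot: [-0.053, -3.139, 0.0]
force: [-0.2, 0.4, -0.2]
width: 0.292
clock 9.15 pos [ 0.6533 -0.0414  0.1565] ytool yaw 88.07 world d [-0.0003 -0.0009  0.0005] tool d [ 0.0003 -0.0009 -0.0005] rot about tool z (deg) 0.07 tilt [-0.13 -0.01] F [-0.2  0.4 -0.2] w 0.0268 j [-0.38  0.6   0.57  1.62 -0.37  1.02  1.84]
```

View pics/w9.png

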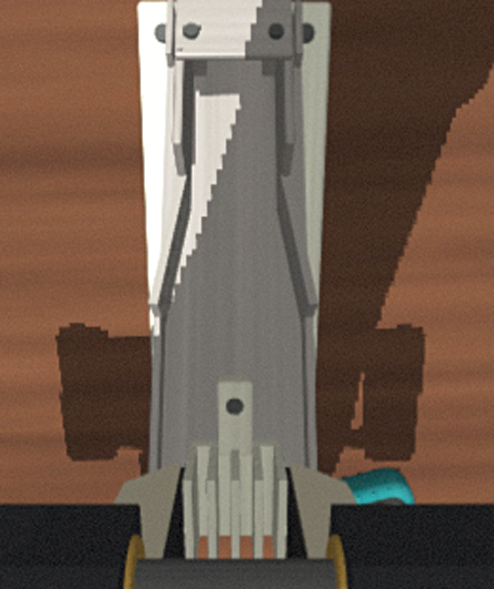

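View pics/s9.png

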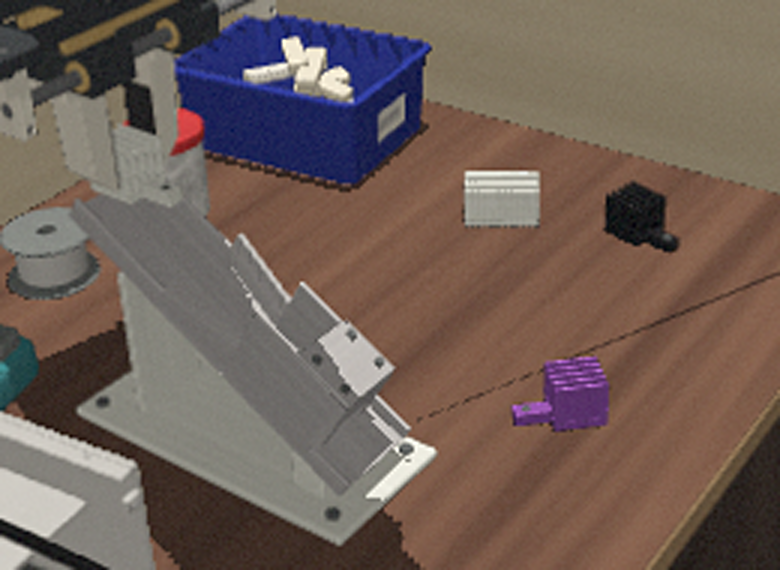

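The tongue (crop column 235) sits centred between the walls (150 to 322, middle 236), and the sink is level and clear. I shift 3 mm downhill and 3 mm lower because of the x uncertainty, then let go.

```bash
python3 -m creep '[{"translation":[0.003,0,0.003],"rot":[0,0,0],"jaw":0.02},{"translation":[0,0,0],"rot":[0,0,0],"jaw":0.02},{"translation":[0,0,0],"rot":[0,0,0],"jaw":0.02},{"translation":[0,0,0],"rot":[0,0,0],"jaw":0.055},{"translation":[0,0,0],"rot":[0,0,0],"jaw":0.055},{"translation":[0,0,0],"rot":[0,0,0],"jaw":0.055},{"translation":[0,0,0],"rot":[0,0,0],"jaw":0.055},{"translation":[0,0,0],"rot":[0,0,0],"jaw":0.055},{"translation":[0,0,0],"rot":[0,0,0],"jaw":0.055},{"translation":[0,0,0],"rot":[0,0,0],"jaw":0.055}]'
python3 - <<'E'
from h import *
plan([.653,-.0423,.157],88)
im=optics.get_image('wrist'); cv2.imwrite('pics/w10.png',cv2.resize(im[0:310,200:460,::-1],None,fx=1.9,fy=1.9,interpolation=2))
im=optics.get_image('scene'); cv2.imwrite('pics/s10.png',cv2.resize(im[130:320,160:420,::-1],None,fx=3,fy=3,interpolation=2))
E
```

```text
clock: 10.08
position: [0.651, -0.0412, 0.1547]
ee_rot: [0.053, 3.141, 0.0]
force: [0.4, -0.5, -0.3]
width: 0.599
clock 10.08 pos [ 0.651  -0.0412  0.1547] ytool yaw 88.08 world d [ 0.002  -0.0011  0.0023] tool d [-0.002  -0.001  -0.0023] rot about tool z (deg) 0.08 tilt [0. 0.] F [ 0.4 -0.5 -0.3] w 0.055 j [-0.38  0.6   0.57  1.63 -0.37  1.01  1.84]
```

View pics/w10.png

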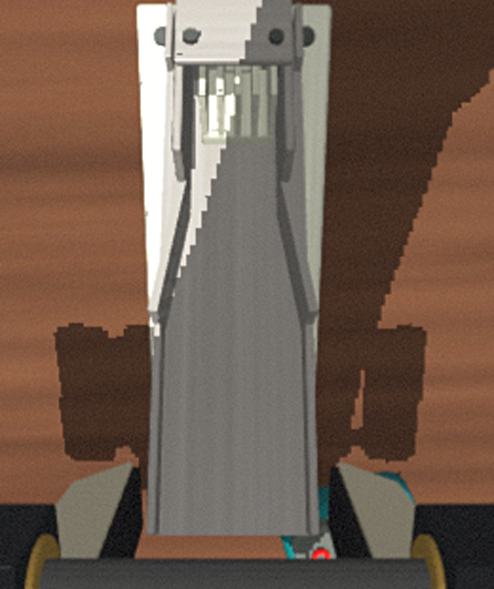

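View pics/s10.png

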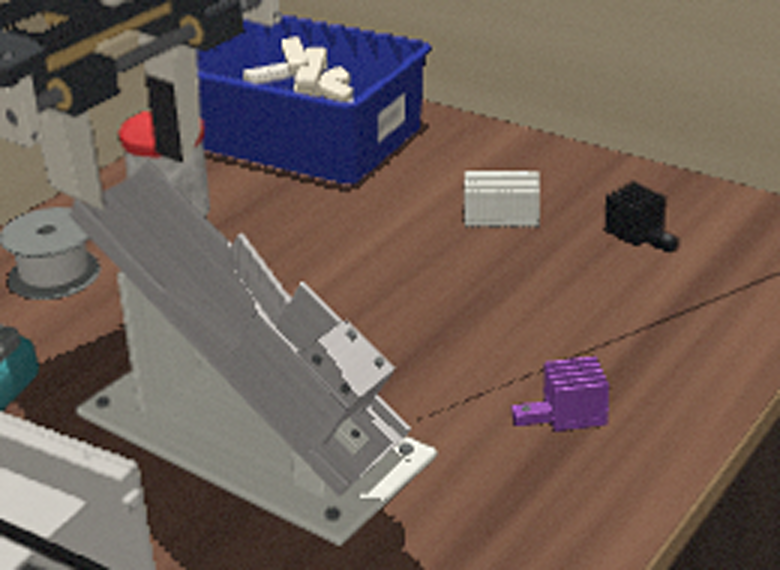

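The sink slid down to the hood, and its tongue with the hole now shows below the gate at crop (353,436). I retreat upward and check again.

```bash
python3 -m creep '[{"translation":[0,0,-0.01],"rot":[0,0,0],"jaw":0.055},{"translation":[0,0,-0.02],"rot":[0,0,0],"jaw":0.055},{"translation":[0,0,-0.02],"rot":[0,0,0],"jaw":0.055},{"translation":[0,0,-0.02],"rot":[0,0,0],"jaw":0.055},{"translation":[0,0,-0.02],"rot":[0,0,0],"jaw":0.055},{"translation":[0,0,-0.01],"rot":[0,0,0],"jaw":0.055},{"translation":[0,0,0],"rot":[0,0,0],"jaw":0.055},{"translation":[0,0,0],"rot":[0,0,0],"jaw":0.055},{"translation":[0,0,0],"rot":[0,0,0],"jaw":0.055}]'
python3 - <<'E'
from h import *
for d in optics.pinpoint('scene','tongue_sink_center')[:4]: print(d)
im=optics.get_image('scene'); cv2.imwrite('pics/s11.png',cv2.resize(im[220:310,220:330,::-1],None,fx=6,fy=6,interpolation=2))
im=optics.get_image('top'); cv2.imwrite('pics/t11.png',cv2.resize(im[100:270,220:440,::-1],None,fx=3.5,fy=3.5,interpolation=2))
S=optics.camera_info('scene');T=optics.camera_info('top');f=lambda x,y:((x+.5)/3-.5+160,(y+.5)/3-.5+130)
print('hole ray y=-.0385 plane:')
c,d=ray(S,f(354,435)); print(c+d*(-.0375-c[1])/d[1])
E
```

```text
clock: 10.93
position: [0.6504, -0.0409, 0.2536]
ee_rot: [-0.052, -3.14, -0.0]
force: [0.3, -0.4, -1.6]
width: 0.602
{'location': [343.6, 261.6], 'score': 0.95}
{'location': [375.8, 203.0], 'score': 0.69}
{'location': [269.5, 262.3], 'score': 0.56}
hole ray y=-.0385 plane:
[ 0.51097781 -0.0375      0.03068471]
```

View pics/s11.png

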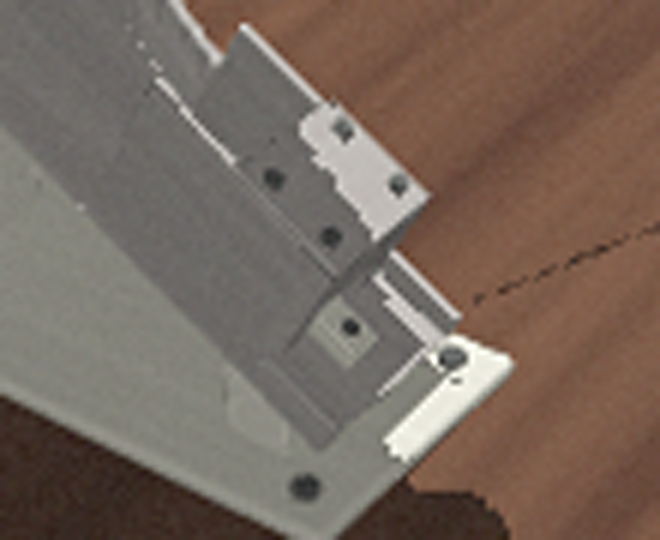

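View pics/t11.png

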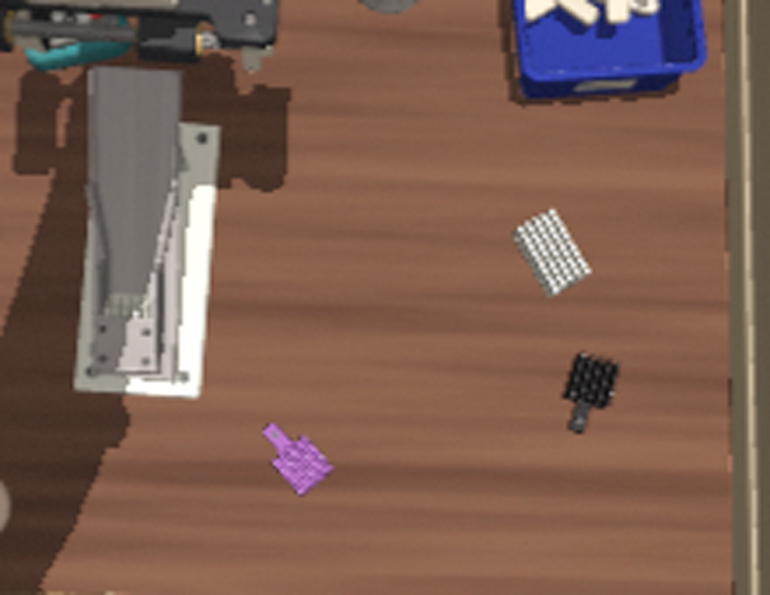

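```bash
python3 - <<'E'
from h import *
np.set_printoptions(precision=1,suppress=True)
S=optics.camera_info('scene');T=optics.camera_info('top')
th=np.radians(31.5); seat=np.array([.5218,-.041,.0478]); u=np.array([np.cos(th),-.034*np.cos(th),np.sin(th)]); n=np.array([-np.sin(th),0,np.cos(th)]); y=np.array([.034,1,0])
g=lambda a,b,c:seat+u*a+y*b+n*c
print('seen hole',[(351+.5)/6-.5+220,(328+.5)/6-.5+220])
for s in [0,.003,.006,.01]: print(s,'hole',proj(S,g(-.018+s,0,-.006)),'top fin uphill end',proj(T,g(.025+s,0,.014)))
print('seen fins uphill end ~',[(127)/3.5+220,(294)/3.5+100])
E
```

```text
seen hole [278.0833333333333, 274.25]
0 hole [279.4 272.6] top fin uphill end [259.  187.7]
0.003 hole [278.1 271.2] top fin uphill end [259.  186.4]
0.006 hole [276.7 269.8] top fin uphill end [259.  185.1]
0.01 hole [274.9 268. ] top fin uphill end [259.  183.4]
seen fins uphill end ~ [256.2857142857143, 184.0]
```

```bash
python3 - <<'E'
from h import *
print(arm.sign_off(), arm.observe()['clock'])
E
```

```text
the job is handed in; nothing more can be done
the job is handed in; nothing more can be done
```

I picked up the bare aluminium tongued heat sink and let it go in the chute mouth, level, fins up and tongue downhill. It slid to the gate by itself, and I handed the job in at about 11 s on the robot's clock, with the gripper raised clear.

**Last checks that agreed:**
- **Tongue:** in the scene picture it shows through the gate. Its hole is at about (278, 274), against (279, 273) predicted for a fully seated sink, and it did not move between the two pictures I took.
- **Other heat sinks:** the plain, purple and black ones stand where they were.

**Checks that disagreed:**
- **Chute mouth position:** the mouth's position along the slope was uncertain by about 3 mm, because the fit's row residuals disagreed by several pixels. I released 3 mm downhill of my estimate and 3 mm lower to allow for it.
- **Top view:** the uphill end of the fins appeared about 4 pixels higher than predicted for the seated top edge. The visible edge may have been the base rather than the fin tops, and I relied on the scene picture.

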